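# Snap the blow-off nozzle into the counter's air coupler

## Task

Fit the lint blow-off nozzle to the air outlet on the counter: pull the coupler's spring sleeve straight down until it stays down by itself, then take the nozzle from its wooden stand and press it straight down into the coupler, fully home, so that the sleeve springs back up and locks it. Still holding it, give it a light upward tug, about 10 N, to check that it is locked, and let go of it. Work with care, never pressing or pulling the nozzle against the coupler with more than about 30 N, and leave the short blanking plug in the stand and the other things where they are.

Things in the scene. Friction and masses are not known exactly. Their poses are not given: they have to be found in the camera images.
- outlet: Fixed square grey base of the air outlet, 96 x 96 mm, 26 mm high with its round boss; origin under its centre, z up. An upright quick coupler is screwed into it, on this z axis: brass barrel 28 mm across, with a bore 18.8 mm wide open at the top (the mouth), and round it a steel sleeve 40 mm across and 28 mm long.
- outlet_top (a point): Top centre of the base's boss, on the coupler's axis. How far the coupler is screwed in differs and is not measured: its mouth stands anywhere from 67 to 83 mm above this point, so depths must be felt. With the sleeve up, the sleeve's top is 4 mm below the mouth.
- sleeve (a joint): Height of the sleeve, m: 0 = up, at rest; it is pulled down against a spring (4 N at first, 7 N at the end) to a rigid stop at 0.012. Let go there it creeps up to about 0.0085 and is caught by a spring collar in the bore; let go before 0.011 it just returns. While it is up, two jaws bar the bore; down, they are open. It springs back to 0 when the nozzle is pressed in far enough.
- nozzle_grip (a point): The blow-off nozzle (loose, 97 mm long, 0.1 to 0.2 kg) stands upright in one of the stand's two holes: the taller fitting, with a cone and a thin outlet on top. This point is on its axis, on the metal barrel where it is gripped (28 mm across; from 28 mm below to 18 mm above this point); the outlet ends 35 mm above it. z: along its axis to the outlet.
- nozzle_shoulder (a point): Lower end of the nozzle's barrel, on its axis, 28 mm below nozzle_grip, a flat shoulder 28 mm across. It rests on the stand's top; in the coupler it meets the rigid mouth at full depth. The sleeve snaps up when it is about 2.5 mm above the mouth; let go, the nozzle is lifted to that height again by the collar's spring and hangs locked by the jaws.
- nozzle_tip (a point): Lower end of the nozzle's stem, on its axis, 62 mm below nozzle_grip. The stem is 34 mm long and 16.8 mm across, with a locking groove and a chamfered tip 12 mm across at its end. Pressing it in, the tip meets the sprung collar 14 mm below the mouth; from there 5 to 12 N push it on until the sleeve snaps up.
- blank_top (a point): Centre of the cap of the short blanking plug (cap 28 mm across and 18 mm high), loose, in the other hole of the stand: leave it there.
- rack: The fixed wooden stand, 64 mm (x) by 137 mm (y), origin at the centre of its underside, top 40 mm up; its two holes lie at y = +35 and -35 mm. A barrel's shoulder rests on its top.
- date_stamp: Wooden hand stamp, 31 x 52 x 88 mm, standing on the counter between outlet and stand; origin at its underside. A bystander.
- stapler: Stapler 150 x 36 x 50 mm on the counter, origin at its underside. A bystander.
Things that resemble listed ones, but are neither listed nor needed, are in the scene too. What is shaped like the part that bears nozzle_grip but green is not meant.

How it is judged (in metres and radians):
On the way, in this order (a step that is already met when the one before it is completed fails the run):
1. the sleeve is caught down by itself, touched by nothing, the nozzle still out of the coupler (value of joint sleeve above 0.006 m and contact force between the fingers and coupler below 0.3 N and horizontal distance between nozzle_grip and outlet_top above 0.05 m), for 0.2 s.
2. the nozzle is down in the coupler and the sleeve has sprung up round it (horizontal distance between nozzle_grip and outlet_top below 0.005 m and angle between nozzle_grip's own z axis and vertical below 0.08 rad and value of joint sleeve below 0.003 m and z of nozzle_grip in the frame of coupler between 0.098 and 0.105 m and contact force between nozzle and jaws below 6 N), for 0.05 s.
3. the nozzle is tugged upward against the jaws, which bear at least 9 N (some 6 N of it from the tug), and stays in (horizontal distance between nozzle_grip and outlet_top below 0.005 m and angle between nozzle_grip's own z axis and vertical below 0.08 rad and value of joint sleeve below 0.003 m and z of nozzle_grip in the frame of coupler between 0.098 and 0.105 m and contact force between nozzle and jaws above 9 N), for 0.05 s.
At the end, for the whole second after the job is handed in: the nozzle stands upright (within 0.08 rad) in the coupler, on its axis within 5 mm, its shoulder within 5 mm of the mouth, the sleeve up (under 3 mm from its rest), nothing moving, the robot clear of it (horizontal distance between nozzle_grip and outlet_top below 0.005 m and angle between nozzle_grip's own z axis and vertical below 0.08 rad and value of joint sleeve below 0.003 m and z of nozzle_grip in the frame of coupler between 0.098 and 0.105 m and contact force between the arm and nozzle below 0.1 N and linear speed of nozzle below 0.01 m/s); the robot touches nothing.
It fails at once if the nozzle and the coupler are forced against each other with more than 40 N (contact force between nozzle and coupler above 40 N).
It fails at once if the blanking plug is moved more than 15 mm (distance of blank_top from where it was at the start of the episode above 0.015 m).
It fails at once if the hand stamp or the stapler is moved more than 20 mm (distance of any of date_stamp, stapler from where it was at the start of the episode above 0.02 m).
It also fails if it takes over 58 s, if anything falls off the work surface, if the arm or the gripper's body presses on something with over 40 N, if the wrist force passes 120 N, or if a joint passes its speed limit or range.

## Robot

A 6-joint arm with a two-finger parallel gripper is mounted at the origin on a cart in front of the work surface, level with it; the furniture and walls round the work are solid. World frame = base frame: x ahead of the robot, y to its left, z up, the work surface at z = 0. Lengths are in mm, angles in rad, forces in N, time in s.
With the tool pointing down it reaches from about 300 to 875 mm from the base axis. Payload 6.4 kg.
Tool frame: the origin (TCP) lies midway between the tips of the shut fingers; the grasp point (between the pads) lies ctrl.grasp_offset behind it (ctrl.grasp_offset is the distance from the TCP to the grasp point, in mm); z points along the fingers, y is the line along which they close (so a half turn about z gives the same grasp; the last joint's range is limited). The gripper opens to 85 mm and grips with 20 to 120 N. Pads are 22 mm wide; open, the fingers measure 114 mm over their backs; the gripper's body (76 mm by 85 mm) begins 54 mm behind the grasp point. The pads swing forward as they close: fully open they stand 13 mm farther back than shut.
Start: joints at [0.914, 0.181, 1.607, -0, 1.354, -0.206], TCP at [250.51, 517.577, 231.288] pointing down, gripper open.
Joint ranges: [-2.99, 2.99], [-0.89, 2.07], [0.3, 2.58], [-1.14, 4.28], [0, 2.63], [-3.12, 3.12]. Speed limits (rad/s): [2.57, 2.57, 3.01, 3.14, 3.14, 3.14].

## Interface

Orientations are given as a unit quaternion [w, x, y, z].
In Python, from workcell import ctrl gives the robot as it stands. Calls block until the motion is done:
- ctrl.goto(position, orientation): joint-space move of the TCP to a pose.
- ctrl.servo_line(position, orientation=None, v=150): straight line of the TCP; orientation=None keeps the orientation; v is the mean speed in mm/s.
- ctrl.set_joints(angles): joint-space move.
- ctrl.move_gripper(opening, newtons=None): finger opening in mm; newtons is the grip in N (None keeps the last); returns when the fingers have stopped.
- ctrl.pause(seconds).
- ctrl.ik(position, orientation): joint angles nearest the present ones, or None.
- ctrl.read_state(): the state.
- ctrl.read_camera(name): name is "scene" or "top" or "wrist"; returns a dict with "pixels" (400x640x3 uint8, red, green, blue), "z_map" (400x640 float32, mm along the optical axis (not along the pixel's ray), 0 where there is no reading), "fx", "fy", "cx", "cy" (pixels), "T" (4x4, takes a point from camera to world coordinates); the wrist camera has in their place "T_tool_cam" (4x4, takes a point from camera to tool coordinates, whose origin is the TCP and whose axes are the flange's). Camera axes: x right, y down, z forward; pixel columns grow to the right and rows downward; lengths in mm; the calibration is good to about 2 mm. A picture is of the moment at which its call begins: read the wrist's pose just before it.
A pose or a line that the arm cannot do raises ctrl.Unreachable and nothing moves.
- ctrl.close_job(): hands the job in; it is judged then, once.
The state is a dict: "clock": time; "joint_pos": joint angles; "dq": joint speeds; "joint_torque": joint torques, N m; "position": TCP position; "orientation": TCP orientation; "ft_force": force on the tool from outside, world axes, zero at the start; "torque": the same for the moment, N m; "finger_gap": finger opening in mm; "grasp_force": force on a finger pad.
Only numpy, scipy, OpenCV 4.12 (cv2) and the standard library are available. Lean on these libraries where they do the work, as an engineer would, in place of code of your own. Each camera call takes 0.05 s, during which the arm holds its last target. There are 200 camera calls.

## Working session

There is one attempt and no reset: what is moved stays moved. The work goes in short steps, each a Python script; the robot and the scene stay as the last script left them, time stands still between calls to the robot, and variables do not carry over. Pictures are saved under pics/ and viewed, at most 10 in all, crops included, and the job is handed in when it is done.

```bash
mkdir -p pics; ls
cat > h.py <<'E'
import numpy as np, cv2
from workcell import ctrl
from scipy.spatial.transform import Rotation as R
def snap(name):
    s=ctrl.read_state(); c=ctrl.read_camera(name)
    if 'T' not in c:
        q=s['orientation']; T=np.eye(4); T[:3,:3]=R.from_quat([q[1],q[2],q[3],q[0]]).as_matrix(); T[:3,3]=s['position']
        c['T']=T@np.array(c['T_tool_cam'])
    return c
def cloud(c):
    z=c['z_map']; v,u=np.indices(z.shape)
    P=np.stack([(u-c['cx'])/c['fx']*z,(v-c['cy'])/c['fy']*z,z],-1)
    T=np.array(c['T']); W=P@T[:3,:3].T+T[:3,3]; W[z==0]=np.nan; return W
def save(c,fn): cv2.imwrite('pics/'+fn,c['pixels'][:,:,::-1])
E
python3 - <<'E'
from h import *
for n in('scene','top'):
    c=snap(n); save(c,n+'0.png'); np.savez(n+'0.npz',W=cloud(c),px=c['pixels'])
    print(n,np.array(c['T']).round(2).tolist(),c['fx'])
s=ctrl.read_state(); print(s, ctrl.grasp_offset)
E
```

```text
pics
scene [[0.73, -0.47, 0.49, 50.5], [-0.68, -0.52, 0.52, -590.08], [0.01, -0.71, -0.7, 790.96], [0.0, 0.0, 0.0, 1.0]] 452.3881633119458
top [[-0.0, -1.0, 0.09, 427.17], [-1.0, 0.0, 0.01, -68.9], [-0.01, -0.09, -1.0, 1231.87], [0.0, 0.0, 0.0, 1.0]] 488.29165624717206
{'clock': 0.1, 'joint_pos': array([ 9.13702602e-01,  1.81472814e-01,  1.60789559e+00,  1.64739745e-05,
        1.35380721e+00, -2.06310895e-01]), 'dq': array([-0.00082836, -0.00284289, -0.00218895, -0.00029852,  0.00037154,
       -0.00101964]), 'joint_torque': array([-3.69129630e-04, -4.45880985e+01, -3.52237308e+01, -2.78591924e-04,
        4.24679994e-03,  4.58540129e-06]), 'position': array([250.18873999, 517.17056916, 230.47683789]), 'orientation': array([-3.38472502e-04,  2.23489559e-01,  9.74706002e-01, -7.15497842e-04]), 'ft_force': array([-0.39252649, -0.11319197, -0.18043874]), 'torque': array([-0.02256863, -0.00361462, -0.107306  ]), 'grasp_force': 0.0, 'finger_gap': 85.18036325565137} 18.700000000000003
```

View pics/scene0.png

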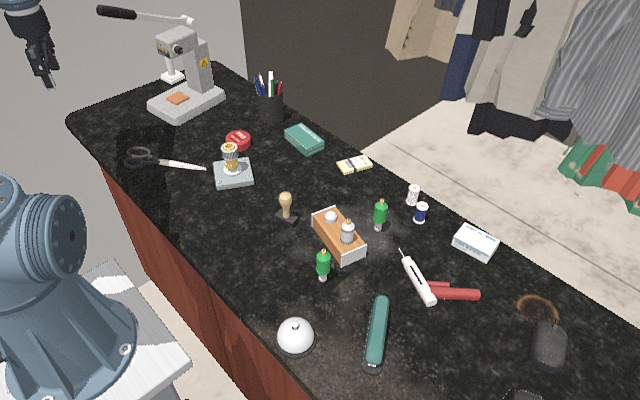

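View pics/top0.png

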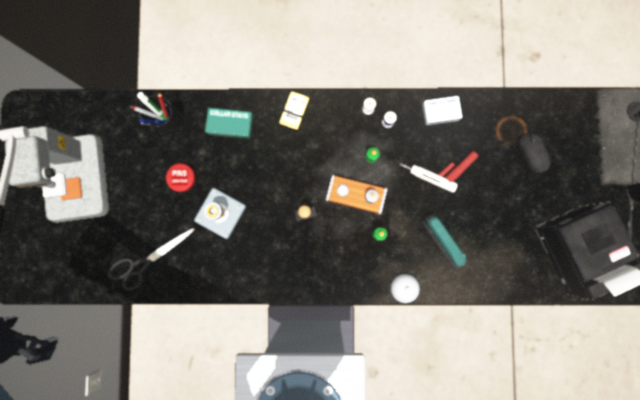

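The scene shows four candidates. The grey nozzle with its cone is in the stand at scene (348,232), top (372,195). The short plug is at scene (330,215), and the green lookalikes are at scene (380,213) and (323,264). I choose the grey nozzle in the stand. The outlet is at scene (232,168), top (219,212), and the stamp at scene (286,205).

Run:
```python
from h import *
s=np.load('scene0.npz'); t=np.load('top0.npz')
img=s['px'][130:290,200:400,::-1]; cv2.imwrite('pics/crop.png',cv2.resize(img,None,fx=3.6,fy=3.6,interpolation=cv2.INTER_CUBIC))
W=t['W']
def blk(W,u0,u1,v0,v1,z0,z1):
    P=W[v0:v1,u0:u1].reshape(-1,3); P=P[(P[:,2]>z0)&(P[:,2]<z1)]; return P
def rep(n,P): print(n,len(P),'mean',P.mean(0).round(1),'min',P.min(0).round(1),'max',P.max(0).round(1), 'rect',[np.round(a,1) for a in cv2.minAreaRect(P[:,:2].astype(np.float32))])
rep('counter',blk(W,250,290,230,280,-30,30))
rep('nozzle top',blk(W,358,388,180,210,60,140))
rep('blank top',blk(W,332,356,176,204,47,140))
rep('rack',blk(W,322,392,170,220,30,46))
rep('base',blk(W,185,250,182,245,15,32))
rep('coupler hi',blk(W,185,250,182,245,60,150))
rep('stamp',blk(W,290,320,195,225,60,150))
rep('stamp low',blk(W,290,320,195,225,8,60))
Ws=s['W']
rep('S noz',blk(Ws,335,362,215,250,50,140))
rep('S coup',blk(Ws,212,250,138,178,60,150))
P=blk(Ws,212,250,138,178,30,150)
for z in range(30,116,5):
    Q=P[(P[:,2]>z)&(P[:,2]<=z+5)]
    if len(Q): print(z,len(Q),Q.mean(0).round(1),np.ptp(Q[:,0]).round(1),np.ptp(Q[:,1]).round(1))
```

```text
counter 1992 mean [398.5  75.2  -1.1] min [337.   25.6  -8.8] max [460.  125.4   6.5] rect [array([398.6,  75.4]), array([123.1,  99.4]), np.float64(0.3)]
nozzle top 124 mean [ 537.  -174.9   87.5] min [ 524.5 -190.    63.9] max [ 552.  -161.7  104.8] rect [array([ 537.4, -175.5]), array([26.6, 27.1]), np.float64(44.7)]
blank top 99 mean [ 554.9 -108.1   55. ] min [ 543.  -120.7   47.2] max [567.8 -96.2  61.3] rect [array([ 555.4, -108.4]), array([24.4, 24.8]), np.float64(89.7)]
rack 1140 mean [ 546.1 -140.6   39.2] min [ 499.8 -214.5   30.3] max [593.8 -69.5  45.9] rect [array([ 546.8, -141.9]), array([136.9,  63.3]), np.float64(75.8)]
base 1165 mean [504.5 198.5  20. ] min [439.6 135.4  15. ] max [579.6 286.6  30.2] rect [array([517.5, 226.8]), array([162.1,  95.5]), np.float64(61.6)]
coupler hi 271 mean [501.5 196.6  91.6] min [481.5 177.6  66.9] max [520.8 219.1 104.9] rect [array([501.5, 198.1]), array([39.4, 40.5]), np.float64(36.7)]
stamp 131 mean [500.7 -16.7  82.6] min [486.2 -31.4  70.5] max [514.9  -3.1  90.5] rect [array([500.4, -17.2]), array([28.3, 28.5]), np.float64(88
[... 311 characters left out ...]
t64(76.0)]
S coup 276 mean [497.  191.2  88.5] min [480.9 176.4  60.8] max [519.2 216.5 103. ] rect [array([500. , 196.5]), array([38.3, 40.1]), np.float64(0.4)]
30 12 [496.2 190.2  31.5] 18.7 11.2
35 9 [494.  189.2  38.3] 25.8 15.7
40 20 [493.3 187.7  42.7] 22.9 16.8
45 25 [496.5 189.1  47.8] 37.4 18.8
50 31 [495.3 191.9  52.3] 31.7 28.9
55 17 [495.2 190.8  57.4] 24.7 17.8
60 12 [497.5 187.2  62.2] 19.6 10.4
65 6 [492.  191.5  69.4] 29.4 21.4
70 20 [495.8 184.2  73.2] 37.6 19.4
75 27 [492.4 187.   77.3] 37.4 28.8
80 30 [495.5 185.3  82.5] 32.1 34.2
85 30 [494.5 190.7  87.8] 33.1 31.2
90 38 [496.8 190.7  92.8] 36.9 30.9
95 89 [499.6 195.2  97.3] 38.4 38.0
100 24 [499.8 198.  101.1] 24.0 30.1
```

View pics/crop.png

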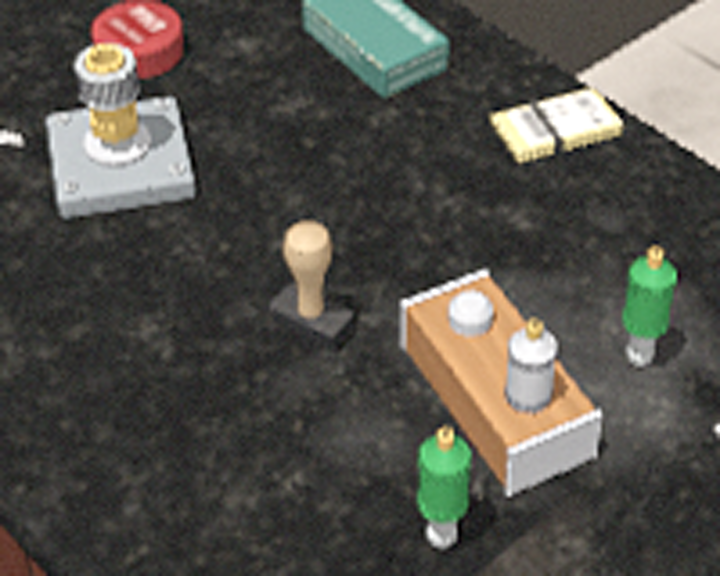

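The crop confirms it: the grey nozzle with a gold outlet is in the stand, with the short cap beside it. Both green ones stand on the counter, and the outlet's coupler is upright with its sleeve up. Next I go above the outlet for a close look.

```bash
cat >> h.py <<'E'
def quat(a):
    y=np.array([np.cos(a),np.sin(a),0]); z=np.array([0,0,-1.]); x=np.cross(y,z)
    q=R.from_matrix(np.stack([x,y,z],1)).as_quat(); return [q[3],q[0],q[1],q[2]]
A=np.radians(-14.2)
def wr(P): return [np.round(x,1) for x in (P.mean(0),P.min(0),P.max(0))]
def st(tag=''):
    s=ctrl.read_state(); print(tag,'t%.2f'%s['clock'],s['position'].round(1),'F',s['ft_force'].round(1),'gap %.1f gf %.1f'%(s['finger_gap'],s['grasp_force'])); return s
E
python3 - <<'E'
from h import *
for a in (A,A+np.pi):
    for p in ([501,198,230],[537,-175,230],[501,198,55]): 
        j=ctrl.ik(p,quat(a)); print(round(a,2),p,None if j is None else np.round(j,2))
j=[(abs(ctrl.ik([501,198,230],quat(a))[5]),a) for a in (A,A+np.pi)]; a=min(j)[1]; print('use',a)
ctrl.goto([501,198,230],quat(a)); st()
c=snap('wrist'); save(c,'w1.png'); W=cloud(c); np.savez('w1.npz',W=W,px=c['pixels'])
print(c['T'].round(3).tolist(),c['fx'],c['cx'],c['cy'])
P=W.reshape(-1,3); P=P[np.hypot(P[:,0]-501,P[:,1]-198)<45]
for lo in range(20,115,5):
    Q=P[(P[:,2]>lo)&(P[:,2]<=lo+5)]
    if len(Q)>5: print(lo,len(Q),*wr(Q))
E
```

```text
-0.25 [501, 198, 230] [ 0.16  0.1   1.7  -0.    1.34  0.4 ]
-0.25 [537, -175, 230] [-0.53  0.16  1.63 -0.    1.35 -0.28]
-0.25 [501, 198, 55] [ 0.16  0.33  1.82 -0.    0.99  0.4 ]
2.89 [501, 198, 230] [ 0.16  0.1   1.7  -0.    1.34 -2.74]
2.89 [537, -175, 230] [-0.53  0.16  1.63 -0.    1.35  2.86]
2.89 [501, 198, 55] [ 0.16  0.33  1.82 -0.    0.99 -2.74]
use -0.24783675378319478
 t1.60 [500.6 198.9 230. ] F [-0.4  0.5  0. ] gap 85.4 gf 0.0
[[0.97, -0.231, -0.079, 520.596], [-0.244, -0.918, -0.314, 278.617], [0.0, 0.324, -0.946, 373.307], [0.0, 0.0, 0.0, 1.0]] 338.240125878097 317.1569973408269 199.06297439672548
20 2708 [504.  209.   21.1] [456.  153.8  20. ] [546.  242.8  25. ]
25 468 [503.7 210.5  26.8] [477.4 186.9  25. ] [524.1 221.7  29.1]
40 29 [503.5 213.2  42.1] [491.8 207.2  40.1] [513.8 214.7  44.4]
45 22 [503.  213.3  47.6] [492.3 209.1  45.6] [513.1 215.   49.9]
50 17 [504.  212.9  51. ] [492.1 210.5  50.1] [512.4 214.7  53.1]
70 47 [504.8 214.2  72.9] [486.1 200.2  70.9] [520.7 218.2  75. ]
75 209 [500.1 199.6  78.5] [483.6 189.2  75.2] [520.2 218.6  80. ]
80 113 [502.8 202.   82.7] [485.8 188.5  80. ] [520.9 218.6  85. ]
85 104 [502.5 203.1  87.2] [483.4 188.4  85. ] [520.7 218.7  90. ]
90 132 [501.4 203.8  92.8] [482.2 184.4  90. ] [520.9 218.5  95. ]
95 973 [500.9 199.3  97.1] [480.4 178.2  95. ] [520.7 218.4 100. ]
100 342 [500.5 198.7 101.2] [487.  185.1 100. ] [513.7 211.3 103.2]
```

The wrist cloud puts the mouth ring at (500.4, 198.2), z 101.2, with the sleeve top at 97.1. Both agree with the given sizes: 4 mm apart, and a mouth height within 93–109. Next I pull the sleeve.

Run:
```python
from h import *
q=quat(A); x,y=500.4,198.2
ctrl.move_gripper(65)
ctrl.servo_line([x,y,120],q,v=200)
ctrl.servo_line([x,y,62],q,v=100); ctrl.pause(.2); s0=st('down')
ctrl.move_gripper(30,50); ctrl.pause(.2); s=st('grip'); p=s['position']
f0=s['ft_force'][2]
z0=62
for d in (4,8,10,11,12,13,14,15):
    ctrl.servo_line([x,y,z0-d],q,v=30); ctrl.pause(.1); s=st(d)
    if s['ft_force'][2]-f0>16: break
```

```text
down t3.62 [501.  198.3  62.8] F [ 0.2 -0.7 -0.2] gap 65.1 gf 0.0
grip t4.17 [500.3 198.3  62.2] F [-3.5  1.3  4.4] gap 39.2 gf 49.8
4 t4.56 [500.3 198.3  58. ] F [-3.2  1.4  3.1] gap 39.1 gf 49.9
8 t4.94 [500.2 198.3  53.9] F [-2.   2.2  2.8] gap 39.1 gf 49.9
10 t5.29 [500.3 198.3  52.2] F [-4.4  2.2  6. ] gap 39.0 gf 50.1
11 t5.64 [500.3 198.3  51.2] F [-4.4  2.7  5. ] gap 39.0 gf 50.1
12 t5.99 [500.3 198.3  50.7] F [-6.3  2.1 10.1] gap 39.1 gf 50.5
13 t6.34 [500.3 198.3  50.6] F [-9.4  0.1 18.6] gap 38.9 gf 51.3
14 t6.69 [500.4 198.3  50.6] F [-14.    0.4  27.2] gap 38.9 gf 52.0
```

Run:
```python
from h import *
q=quat(A); x,y=500.4,198.2
ctrl.servo_line([x,y,49.5],q,v=30); st('ease')
ctrl.move_gripper(70); ctrl.pause(.3); st('open')
ctrl.servo_line([x,y,130],q,v=150); ctrl.servo_line([x,y,230],q,v=250); ctrl.pause(.15); st()
c=snap('wrist'); save(c,'w2.png'); W=cloud(c)
P=W.reshape(-1,3); P=P[np.hypot(P[:,0]-501,P[:,1]-198)<24]; h=P[P[:,2]>60]
print('mouth',*wr(h[h[:,2]>98.5]))
r=np.hypot(h[:,0]-x,h[:,1]-y); Q=h[(r>15.5)&(r<19)]; print('sleeve top',np.percentile(Q[:,2],[50,70,80,90,95]))
np.savez('w2.npz',W=W)
# next: above the nozzle
ctrl.goto([537,-175,230],quat(A)); ctrl.pause(.15); st()
c=snap('wrist'); save(c,'w3.png'); W=cloud(c); np.savez('w3.npz',W=W)
P=W.reshape(-1,3); P=P[np.hypot(P[:,0]-537,P[:,1]+175)<40]
for lo in range(40,115,5):
    Q=P[(P[:,2]>lo)&(P[:,2]<=lo+5)]
    if len(Q)>5: print(lo,len(Q),*wr(Q))
```

```text
ease t6.94 [500.3 198.3  50.7] F [-7.6  2.1 15.2] gap 39.2 gf 50.9
open t7.65 [500.4 198.2  49.5] F [ 0.6 -0.   0.4] gap 69.9 gf 0.0
 t9.03 [499.1 198.  227.8] F [ 0.2  0.  -0.9] gap 70.1 gf 0.0
mouth [502.8 206.2 283.1] [482.9 184.6  98.5] [523.1 217.8 314.8]
sleeve top [302.94853454 306.32825896 307.37768923 308.3935999  308.81310875]
 t10.63 [ 537.3 -173.7  230.1] F [-0.7  0.2  0.5] gap 69.8 gf 0.0
40 2651 [ 538.3 -169.3   41.1] [ 502.4 -212.4   40. ] [ 572.1 -135.1   44.9]
45 46 [ 540.3 -166.9   48.2] [ 523.5 -179.    45. ] [ 550.7 -162.2   50. ]
50 29 [ 538.6 -165.6   52.6] [ 525.4 -173.8   50.1] [ 550.2 -162.5   54.9]
55 30 [ 539.2 -165.3   57.7] [ 525.7 -173.5   55. ] [ 550.1 -162.6   59.9]
60 32 [ 540.1 -166.    62.6] [ 524.8 -176.6   60.2] [ 550.2 -162.6   65. ]
65 32 [ 538.3 -165.2   67.6] [ 524.9 -172.9   65. ] [ 549.9 -162.5   69.9]
70 28 [ 540.  -165.5   72.2] [ 526.4 -172.7   70.3] [ 549.8 -162.5   75. ]
75 22 [ 537.8 -164.6   77. ] [ 525.8 -173.7   75. ] [ 550.3 -162.4   80. ]
80 62 [ 540.1 -168.7   83.1] [ 522.4 -190.7   80.1] [ 550.7 -162.1   85. ]
85 437 [ 537.  -174.8   87.6] [ 522.9 -189.9   85. ] [ 550.6 -162.5   90. ]
90 196 [ 537.2 -174.3   91.8] [ 527.  -185.7   90. ] [ 545.9 -166.5   94.7]
95 20 [ 537.3 -173.1   97.4] [ 532.6 -175.9   95.2] [ 541.1 -171.2   99.8]
100 91 [ 536.7 -175.8  103.5] [ 532.4 -180.1  100.2] [ 541.  -172.1  104.9]
```

View pics/w2.png

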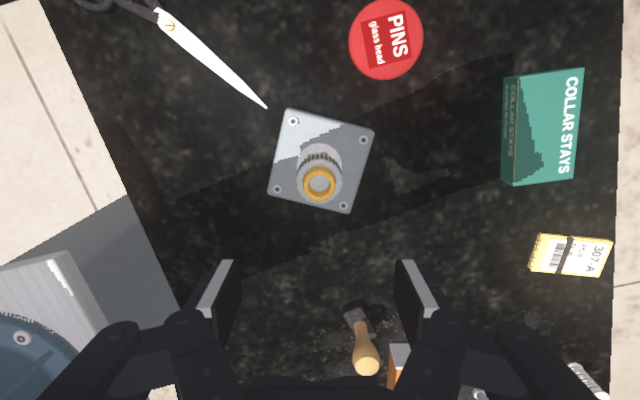

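The picture shows the coupler at (320,182) with more brass ring exposed. Next I check the sleeve height with the fingers filtered out, then grasp the nozzle.

Run:
```python
from h import *
W=np.load('w2.npz')['W'].reshape(-1,3); h=W[(np.hypot(W[:,0]-500.4,W[:,1]-198.2)<21)&(W[:,2]<112)&(W[:,2]>60)]
print('mouth',*wr(h[h[:,2]>98.5]))
r=np.hypot(h[:,0]-500.4,h[:,1]-198.2); Q=h[(r>15.5)&(r<19)]; print('sleeve top',np.percentile(Q[:,2],[10,50,70,90,97]).round(1))
q=quat(A); x,y=536.7,-176.2
ctrl.servo_line([x,y,120],q,v=200)
ctrl.servo_line([x,y,51],q,v=100); ctrl.pause(.2); st('down')
ctrl.move_gripper(20,60); ctrl.pause(.2); st('grip')
```

```text
mouth [500.7 198.8 100.9] [487.1 184.6  98.5] [513.7 211.7 103.3]
sleeve top [87.7 88.5 88.9 89.5 90. ]
down t12.43 [ 537.3 -176.5   51.8] F [0.8 0.4 0. ] gap 69.8 gf 0.0
grip t13.08 [ 536.9 -176.3   51.3] F [-0.9  0.5  4.6] gap 26.6 gf 59.0
```

The sleeve top is at 88.5, so it is caught about 8.6 mm down. The nozzle is gripped, so I lift it, carry it over the coupler and look.

Run:
```python
from h import *
q=quat(A)
ctrl.servo_line([536.7,-176.2,120],q,v=80); ctrl.servo_line([536.7,-176.2,215],q,v=200)
ctrl.goto([500.5,198.3,215],q); ctrl.servo_line([500.5,198.3,160],q,v=80); ctrl.pause(.4); st('above')
c=snap('wrist'); save(c,'w4.png'); W=cloud(c).reshape(-1,3)
P=W[np.hypot(W[:,0]-500.5,W[:,1]-198.3)<13]
for lo in range(140,225,5):
    Q=P[(P[:,2]>lo)&(P[:,2]<=lo+5)]
    if len(Q)>5: print(lo,len(Q),*wr(Q))
```

```text
above t17.37 [500.6 198.3 160.2] F [-1.   0.7 -1.1] gap 26.5 gf 59.0
190 53 [499.  207.3 194.5] [487.8 193.  190.6] [512.7 211.3 195. ]
195 1789 [501.6 202.6 197.4] [487.6 185.6 195. ] [513.4 211.2 200. ]
200 773 [501.5 201.6 201.8] [492.9 191.5 200. ] [509.  207.4 205. ]
205 239 [501.4 201.7 207.6] [496.6 197.1 205. ] [505.2 203.4 210. ]
210 544 [501.  199.3 212.3] [496.4 193.5 210.1] [505.2 204.  214.3]
```

View pics/w4.png

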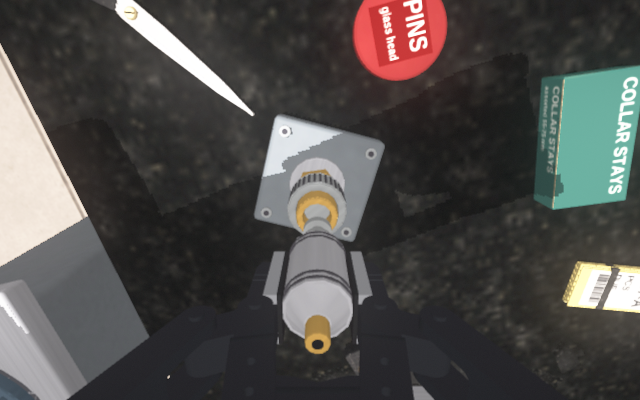

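The picture shows the nozzle upright in the fingers, outlet at (317,335) and stem end at (317,225), right over the brass mouth. Next I press it in step by step, watching the force.

Run:
```python
from h import *
q=quat(A); x,y=500.4,198.1
ctrl.servo_line([x,y,149],q,v=60); ctrl.pause(.1); s=st('pre'); f0=s['ft_force']; z=149
while z>132:
    z-=1.5; ctrl.servo_line([x,y,z],q,v=30); s=st(z)
    d=s['ft_force']-f0
    if np.linalg.norm(d)>10: print('stop'); break
```

```text
pre t17.85 [500.3 198.1 148.8] F [ 0.8  0.2 -1.6] gap 26.6 gf 59.0
147.5 t18.10 [500.4 198.1 147.5] F [ 0.2  0.3 -1.6] gap 26.4 gf 59.0
146.0 t18.35 [500.3 198.1 145.9] F [ 0.  -0.2 -2.2] gap 26.9 gf 59.0
144.5 t18.60 [500.3 198.1 144.4] F [-0.5 -0.3 -1.7] gap 26.7 gf 59.0
143.0 t18.85 [500.3 198.1 142.9] F [ 0.3 -0.5 -2.2] gap 26.6 gf 59.0
141.5 t19.10 [500.3 198.1 141.4] F [ 0.4 -0.3 -1.3] gap 26.7 gf 59.0
140.0 t19.35 [500.3 198.1 139.9] F [-0.4 -0.5 -1.5] gap 26.5 gf 59.0
138.5 t19.60 [500.3 198.1 138.4] F [-0.5  0.4 -0.4] gap 26.6 gf 59.0
137.0 t19.85 [500.3 198.1 136.9] F [-0.4 -0.1 -1.3] gap 26.4 gf 59.0
135.5 t20.10 [500.3 198.1 135.4] F [-0.3  0.3 -1.2] gap 27.1 gf 59.0
134.0 t20.35 [500.3 198.1 133.9] F [ 0.1 -0.5 -1.2] gap 26.3 gf 59.0
132.5 t20.60 [500.3 198.1 132.4] F [ 0.   0.4 -2.3] gap 26.9 gf 59.0
131.0 t20.85 [500.6 198.1 131.1] F [-0.1  0.7 -0.6] gap 26.3 gf 59.2
```

Run:
```python
from h import *
q=quat(A); x,y=500.4,198.1; f0=-1.5; z=131.
while z>108.5:
    z-=1 if z>117 else .5; ctrl.servo_line([x,y,z],q,v=25); s=st(z)
    F=s['ft_force']; 
    if F[2]-f0>18 or np.hypot(F[0],F[1])>12: print('stop'); break
```

```text
130.0 t21.10 [500.7 198.2 130.6] F [-1.4  0.1  4.3] gap 26.6 gf 59.6
129.0 t21.35 [500.7 198.2 129.6] F [-1.2  0.2  5.5] gap 26.7 gf 59.7
128.0 t21.60 [500.7 198.2 128.6] F [-1.4 -0.8  5.4] gap 26.7 gf 59.7
127.0 t21.85 [500.7 198.2 127.6] F [-1.9 -0.5  4.4] gap 26.9 gf 59.7
126.0 t22.10 [500.7 198.2 126.7] F [-1.4 -0.2  5.9] gap 26.3 gf 59.7
125.0 t22.35 [500.7 198.2 125.7] F [-1.   0.   5.4] gap 26.9 gf 59.7
124.0 t22.60 [500.7 198.2 124.4] F [-0.2  0.9  5. ] gap 26.5 gf 59.5
123.0 t22.85 [500.6 198.4 123.3] F [-0.3  1.3  4.9] gap 26.2 gf 59.5
122.0 t23.10 [500.7 198.4 122.4] F [-1.1  1.1  5.4] gap 26.8 gf 59.7
121.0 t23.35 [500.7 198.4 121.6] F [-0.8  0.3  5.9] gap 26.9 gf 59.8
120.0 t23.60 [500.7 198.4 120.6] F [-1.2  0.6  7.5] gap 26.8 gf 59.9
119.0 t23.85 [500.8 198.5 119.7] F [-2.   0.9  6.8] gap 26.7 gf 59.9
118.0 t24.10 [500.8 198.5 118.8] F [-1.6  0.5  7. ] gap 26.7 gf 59.9
117.0 t24.35 [500.8 198.5 117.7] F [-1.6  0.1  6.9] gap 26.7 gf 59.9
116.5 t24.60 [500.8 198.5 117.3] F [-2.   0.5  8.1] gap 26.5 gf 59.9
116.0 t24.85 [500.8 198.5 116.8] F [-2.1  1.1  7.5] gap 26.5 gf 5
[... 184 characters left out ...]
1.6  6.8] gap 26.6 gf 59.9
114.0 t25.85 [500.8 198.3 114.2] F [0.1 1.1 3.6] gap 26.6 gf 59.1
113.5 t26.10 [500.8 198.2 113.6] F [0.7 1.  3.7] gap 26.6 gf 59.2
113.0 t26.35 [500.7 198.2 113.1] F [1.4 0.7 3.9] gap 26.3 gf 59.2
112.5 t26.60 [500.7 198.1 112.6] F [2.7 2.  3.8] gap 26.7 gf 59.2
112.0 t26.85 [500.7 198.1 112.1] F [2.2 2.  3.7] gap 26.8 gf 59.2
111.5 t27.10 [500.7 198.2 111.7] F [2.2 2.  4.2] gap 26.6 gf 59.4
111.0 t27.35 [500.7 198.2 111.6] F [1.  1.5 8.1] gap 26.4 gf 59.7
110.5 t27.60 [500.7 198.2 111.5] F [-0.1  0.6 12.1] gap 26.5 gf 60.1
110.0 t27.85 [500.8 198.2 111.5] F [-1.3  1.1 15.4] gap 26.7 gf 60.6
109.5 t28.10 [500.8 198.2 111.5] F [-2.4  0.6 18.6] gap 26.8 gf 61.1
stop
```

The snap came at TCP about 114.3 and the shoulder met the mouth at 111.5. Next I ease off, then tug up to about 10 N.

Run:
```python
from h import *
q=quat(A); x,y=500.5,198.1
ctrl.servo_line([x,y,112.3],q,v=25); ctrl.pause(.2); st('eased')
z=112.3
while z<118.5:
    z+=.4; ctrl.servo_line([x,y,z],q,v=20); ctrl.pause(.05); s=st(z)
    if s['ft_force'][2]<-11: break
ctrl.pause(.3); s=st('tug')
c=snap('wrist'); save(c,'w5.png')
c=snap('scene'); cv2.imwrite('pics/s5.png',cv2.resize(c['pixels'][100:220,170:300,::-1],None,fx=4,fy=4))
```

```text
eased t28.56 [500.5 198.1 112.1] F [3.4 0.9 4.1] gap 26.5 gf 59.2
112.7 t28.86 [500.5 198.1 112.6] F [2.2 0.5 4. ] gap 26.4 gf 59.2
113.10000000000001 t29.16 [500.4 198.1 113.1] F [2.1 2.  3.9] gap 26.6 gf 59.2
113.50000000000001 t29.46 [500.5 198.1 113.5] F [2.9 0.9 4.6] gap 26.6 gf 59.2
113.90000000000002 t29.76 [500.5 198.1 113.9] F [2.5 0.2 3.8] gap 26.8 gf 59.2
114.30000000000003 t30.06 [500.4 198.1 114.3] F [3.1 1.8 3.2] gap 26.7 gf 59.2
114.70000000000003 t30.36 [500.4 198.  114.4] F [ 4.1  2.3 -1. ] gap 26.7 gf 59.2
115.10000000000004 t30.66 [500.3 198.  114.5] F [ 5.3  0.9 -3.7] gap 26.6 gf 59.5
115.50000000000004 t30.96 [500.3 198.  114.5] F [ 4.8  1.3 -6.8] gap 26.6 gf 59.7
115.90000000000005 t31.26 [500.2 198.  114.6] F [ 5.8  2.4 -9.1] gap 26.7 gf 59.8
116.30000000000005 t31.56 [500.2 197.9 114.7] F [  7.8   2.9 -12. ] gap 26.7 gf 60.0
tug t31.86 [500.2 197.9 114.7] F [  7.3   1.9 -12.4] gap 26.8 gf 60.0
```

Run:
```python
from h import *
q=quat(A); x,y=500.5,198.1
ctrl.servo_line([x,y,114.4],q,v=20); ctrl.pause(.15); st('ease')
ctrl.move_gripper(70); ctrl.pause(.2); st('open')
ctrl.servo_line([x,y,180],q,v=80); ctrl.servo_line([x,y,250],q,v=200); ctrl.pause(.3); st()
c=snap('wrist'); save(c,'w6.png'); W=cloud(c).reshape(-1,3)
P=W[np.hypot(W[:,0]-500.5,W[:,1]-198.3)<21]
for lo in range(65,175,4):
    Q=P[(P[:,2]>lo)&(P[:,2]<=lo+4)]
    if len(Q)>5: print(lo,len(Q),*wr(Q))
c=snap('scene'); cv2.imwrite('pics/s6.png',cv2.resize(c['pixels'][110:250,190:370,::-1],None,fx=4,fy=4))
```

```text
ease t32.36 [500.2 198.1 114.4] F [2.8 0.6 0. ] gap 26.5 gf 61.5
open t33.05 [500.5 198.1 114.4] F [-0.6 -0.2 -0.1] gap 69.9 gf 0.0
 t34.82 [499.9 198.  248.8] F [-0.7  0.8  0.7] gap 69.8 gf 0.0
69 18 [505.3 214.9  72. ] [489.9 203.7  70.4] [519.7 218.5  72.9]
73 40 [505.5 213.7  75. ] [483.6 199.4  73.1] [520.7 218.5  76.9]
77 31 [501.5 214.4  79.6] [483.6 194.7  77.9] [520.2 218.3  81. ]
81 31 [505.1 214.5  83.2] [486.8 203.2  81.2] [520. 218.  85.]
85 33 [505.8 213.1  87.3] [486.1 196.   85.2] [520.9 218.4  89. ]
89 41 [504.5 212.4  91. ] [481.7 199.4  89.1] [520.7 218.5  93. ]
93 327 [502.6 206.7  96. ] [480.4 183.5  93. ] [521.  218.4  97. ]
97 268 [502.7 206.4  97.9] [481.5 187.   97. ] [520.3 217.9 100.8]
105 31 [502.9 208.3 107.7] [487.4 197.5 105.9] [514.7 212.3 108.7]
109 47 [502.  208.5 111.8] [487.3 197.2 109.1] [514.5 212.2 113. ]
113 37 [504.9 207.7 114.7] [490.4 196.2 113. ] [514.2 211.8 116.9]
117 38 [503.6 208.9 119.1] [489.5 200.9 117. ] [514.1 211.7 121. ]
121 36 [502.7 208.8 123. ] [488.6 201.1 121.1] [514.  211.6 124.9]
125 37 [502.6 208.8 127.2] [488.7 199.3 125. ] [514.1 211.8 129. ]
129 42 [503.3 209.  131.3] [489.  201.9 129.2] [513.8 211.9 132.9]
133 36 [503.8 208.6 134.9] [489.3 200.3 133.1] [514.1 211.7 136.8]
137 36 [503.6 209.4 138.8] [491.7 200.8 137.1] [514.  211.8 140.8]
141 47 [502.5 208.9 143.9] [487.6 198.1 141.4] [514.7 212.1 145. ]
145 109 [501.1 202.7 148. ] [486.2 183.7 145.4] [514.6 212.2 149. ]
149 516 [501.  199.7 150.8] [487.  184.4 149. ] [513.9 211.8 153. ]
153 255 [501.1 200.3 154.8] [491.3 189.5 153. ] [509.8 208.  157. ]
157 32 [501.3 201.3 158.3] [496.3 197.7 157.1] [505.4 203.7 160.9]
161 26 [500.9 200.7 163.2] [496.1 195.2 161.2] [504.8 202.3 165. ]
165 114 [500.6 198.2 166.8] [496.4 193.5 165.5] [504.9 202.3 168.5]
```

View pics/s6.png

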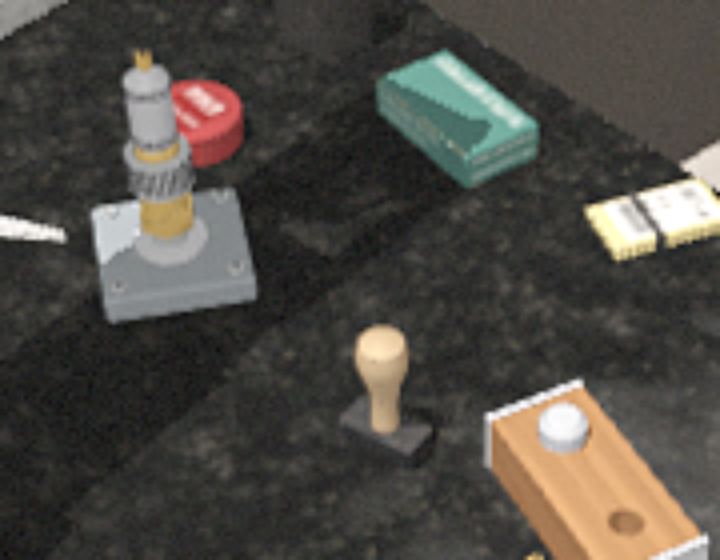

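The nozzle stands upright in the coupler at crop (150,115), with its outlet centred at (500.7, 198.2). Its top is at 167, and the sleeve is back up with its top at 97. The plug at (563,428) and the stamp at (382,390) have not moved.

```bash
python3 -c "
from h import *
print(ctrl.close_job())"
```

```text
the job is handed in; nothing more can be done
None
```

The nozzle is seated and locked in the coupler with the sleeve sprung back up. It held an upward tug of about 11 N and was released; the job was handed in at about 35 s, and no verdict was returned.

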